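# Load a flat tin up a sloping tin rack against its sprung stop

## Robot

A 6-joint arm with a two-finger parallel gripper is mounted at the origin on a cart in front of the work surface, level with it; the furniture and walls round the work are solid. World frame = base frame: x ahead of the robot, y to its left, z up, the work surface at z = 0. Lengths are in m, angles in rad, forces in N, time in s.
With the tool pointing down it reaches from about 0.4 to 0.825 m from the base axis. Payload 7 kg.
Tool frame: the origin (TCP) lies between the finger pads; the fingertips stand 22 mm ahead of it and the grasp point (between the pads) lies 3 mm ahead of it; z points along the fingers, y is the line along which they close (so a half turn about z gives the same grasp; the last joint's range is limited). The gripper opens to 88 mm and grips with 3 to 60 N. Pads are 19 mm wide; open, the fingers measure 130 mm over their backs; the gripper's body (78 mm by 193 mm) begins 47 mm behind the grasp point.
Start: joints at [-0.894, 0.359, 0.012, 0, -1.224, -0.288], TCP at [0.256, -0.625, 0.249] pointing down, gripper open.
Joint ranges: [-3.07, 3.07], [-1.43, 2.12], [-1.02, 1.25], [-3.03, 1.67], [-3.05, -0], [-3.03, 3.03]. Speed limits (rad/s): [2.39, 2.39, 3.01, 3.14, 3.14, 3.14].

## Interface

Orientations are given as a 3x3 rotation matrix whose columns are the frame's x, y, z axes.
In Python, from workcell import bot, vision gives the robot as it stands. The module is installed in compiled form; this text tells all that it offers. Calls block until the motion is done:
- bot.movep(position, orientation): joint-space move of the TCP to a pose.
- bot.servo_line(position, vel=0.15, ori=None, until_force=None): straight line of the TCP; ori=None keeps the orientation; vel is the mean speed in m/s. With until_force (N) it stops when the force on the tool has changed by that much, and returns True; else False.
- bot.goto_joints(angles): joint-space move.
- bot.move_gripper(opening, grip_force=None): finger opening in m; grip_force is the grip in N (None keeps the last); returns when the fingers have stopped.
- bot.hold(seconds).
- bot.solve_ik(position, orientation): joint angles nearest the present ones, or None.
- vision.read_camera(name): name is "side" or "top"; returns the picture (480x640x3 uint8, red, green, blue); there is no depth.
- vision.camera_model(name): a dict with "intrinsics" (3x3 intrinsics, pixels), "world_from_camera" (4x4, takes a point from camera to world coordinates). Camera axes: x right, y up, looking along -z (the intrinsics and any distortion apply to the point x, -y, -z); pixel columns grow to the right and rows downward; lengths in m; the calibration is good to about 2 mm. A picture is of the moment at which its call begins. camera_model takes no time and is no camera call.
A pose or a line that the arm cannot do raises bot.PlanningError and nothing moves.
- bot.sign_off(): hands the job in; it is judged then, once.
Readings, each from a call of its own:
- bot.current_clock(): time.
- bot.current_joint_positions(): joint angles.
- bot.current_joint_velocities(): joint speeds.
- bot.current_effort(): joint torques, N m.
- bot.current_tcp_pos(): TCP position.
- bot.current_tool_rot(): TCP orientation.
- bot.current_ft_force(): force on the tool from outside, world axes, zero at the start.
- bot.current_torque(): the same for the moment, N m.
- bot.current_grip_width(): finger opening in m.
- bot.current_grip_force(): force on a finger pad.
Only numpy, scipy, OpenCV 4.12 (cv2) and the standard library are available. Lean on these libraries where they do the work, as an engineer would, in place of code of your own. Each camera call takes 0.05 s, during which the arm holds its last target. There are 200 camera calls.

## Task

Pick up the flat oblong fish tin, set it down lengthwise on the open foot of the sloping wooden rack below the rails and let go of it there; then push it gently up the slope between the rails until the sprung steel stop plate at the top gives by about a centimetre, hold it there a moment, and back off slowly so that the tin stays resting against the plate. Do not ram the stop, and leave the round tin, the mug and the spice jar where they stand.

Things in the scene. Friction and masses are not known exactly. Their poses are not given: they have to be found in the camera images.
- flat_tin: flat oblong tin with rounded corners, 63 mm (its x) by 105 mm (its y) by 25 mm high, drawn in to about 53 by 93 mm at its base, 0.24 to 0.39 kg, loose on the worktop near the round tin (either may be the nearer to the rack). Origin at the centre of its underside, z up. Grip it across its 63 mm width; either end may lead up the slope.
- ramp: sloping rack of waxed pale wood, fixed: a deck 350 mm long, 106 mm wide, rising at 7 degrees (0.122 rad) along the rack's +x. Origin at the middle of its footprint on the worktop, z up, x level and uphill, y across. The deck's surface is at z = 0.010 + 0.1228 (x + 0.175), from the foot at x = -0.175. Pushing the tin up the plain slope takes about 1 to 5 N.
- ramp_start (a point): point on the midline of the deck's surface, 90 mm up the slope from the foot: set the tin's middle down near here, its length along the slope. Only its leading end then reaches between the flared mouths of the rails.
- rail_mouth (a point): point on the midline of the deck's surface, 155 mm up the slope, where the rails become parallel, 70 mm apart, 13 mm high over the deck, up to the top. From 125 to 155 mm up the slope they are flared as a lead-in; below that the deck is open.
- end_stop: end stop on the rack's upper end. Origin on the deck's midline 346 mm up the slope, x up along the slope. On two rods it carries a clamped wooden crossbar (top 37 mm over the deck) and, downhill of that, a sprung plate 58 mm wide, 3 to 29 mm over the deck. The plate yields 1 mm per N, at most 22 mm, with 0.8 N drag per 10 mm/s; deck friction can make the push felt at the tool twice that.
- stop_lowest (a point): fixed point on the deck's midline 254 mm up the slope: the lowest place where the plate's face can stand. The crossbar is clamped differently each time and not measured: the face at rest stands 0 to 50 mm uphill of this point; find it by contact. As the pusher backs off, the spring moves the tin back some mm until friction holds it, still touching.
- round_tin: a round tin, 86 mm across and 40 mm high, loose, near the flat tin; leave it. Origin at the centre of its underside.
- spice_jar: a slim jar with a black lid, 41 mm across and 105 mm high, loose, beyond the tins; leave it. Origin at the centre of its underside.
- mug: a mug with a handle, 83 mm by 119 mm by 92 mm high, loose, to the left of the rack; leave it. Origin at the centre of its underside.
Not all that is in view belongs to the job. What is shaped like the flat_tin but purple, turquoise or white is not meant.

How it is judged:
By the outcome, as a careful person would: the job done as asked, in the order asked, and still so for the second after the job is handed in, with the robot touching nothing.
It also fails if it takes over 67 s, if anything falls off the work surface, if the arm or the gripper's body presses on something with over 40 N, if the wrist force passes 120 N, or if a joint passes its speed limit or range.

## Working session

There is one attempt and no reset: what is moved stays moved. The work goes in short steps, each a Python script; the robot and the scene stay as the last script left them, time stands still between calls to the robot, and variables do not carry over. Pictures are saved under pics/ and viewed, at most 11 in all, crops included, and the job is handed in when it is done.

```bash
mkdir -p pics; python3 - <<'E'
from workcell import bot, vision
import cv2, numpy as np
np.set_printoptions(precision=4,suppress=True)
for n in("top","side"):
    cv2.imwrite(f"pics/{n}0.png",vision.read_camera(n)[:,:,::-1]); print(n,vision.camera_model(n))
print(bot.current_clock())
E
```

```text
top {'intrinsics': array([[622.6398,   0.    , 323.1085],
       [  0.    , 622.6398, 243.8997],
       [  0.    ,   0.    ,   1.    ]]), 'world_from_camera': array([[ 0.3093,  0.7469, -0.5886, -0.5224],
       [-0.951 ,  0.2409, -0.194 , -0.4464],
       [-0.0031,  0.6197,  0.7848,  1.5311],
       [ 0.    ,  0.    ,  0.    ,  1.    ]])}
side {'intrinsics': array([[512.1468,   0.    , 320.8153],
       [  0.    , 512.1468, 243.8935],
       [  0.    ,   0.    ,   1.    ]]), 'world_from_camera': array([[-0.6738, -0.6226,  0.3979,  1.105 ],
       [ 0.7389, -0.5636,  0.3692,  0.4353],
       [-0.0056,  0.5428,  0.8398,  1.2205],
       [ 0.    ,  0.    ,  0.    ,  1.    ]])}
0.1
```

View pics/top0.png

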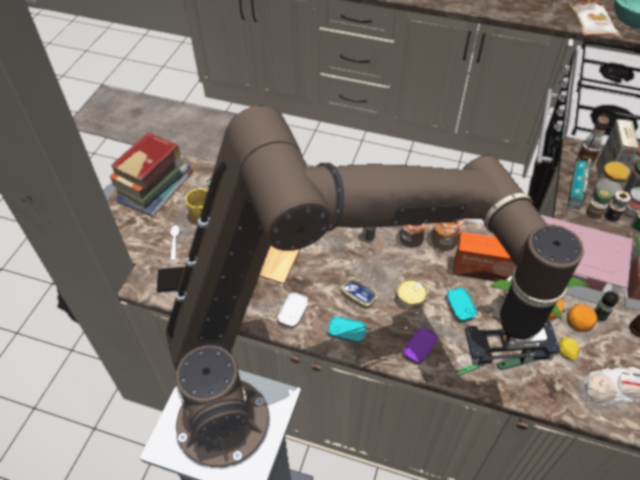

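View pics/side0.png

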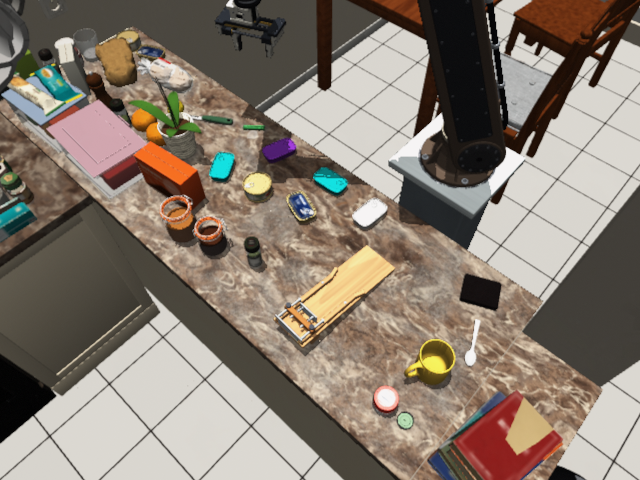

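The flat tin has a blue print with a silver rim. It is at top (359,291) and side (301,207), next to the yellow round tin at side (257,185). Lookalikes in the side view are turquoise (330,180) and (222,166), purple (279,150), white (370,213), and a far bluish pack (152,52). The rack's foot is near side (385,255) and its stop near (300,315). Next is a close crop to check.

```bash
python3 - <<'E'
import cv2
s=cv2.imread("pics/side0.png")
cv2.imwrite("pics/c1.png",cv2.resize(s[185:345,265:405],(700,800)[:2] if 0 else (525,600),interpolation=cv2.INTER_CUBIC))
t=cv2.imread("pics/top0.png")
a=cv2.resize(s[185:230,275:330],None,fx=7,fy=7,interpolation=cv2.INTER_CUBIC)
b=cv2.resize(t[272:312,332:387],None,fx=7,fy=7,interpolation=cv2.INTER_CUBIC)
cv2.imwrite("pics/c2.png",cv2.vconcat([a,b[:280]]))
E
```

```text
(no output)
```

View pics/c1.png

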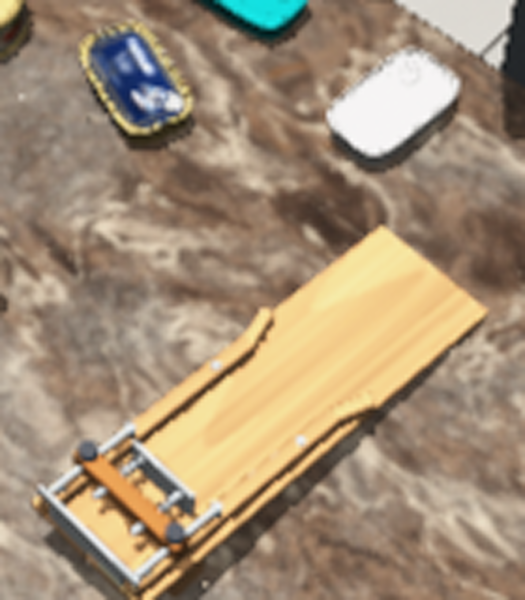

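View pics/c2.png

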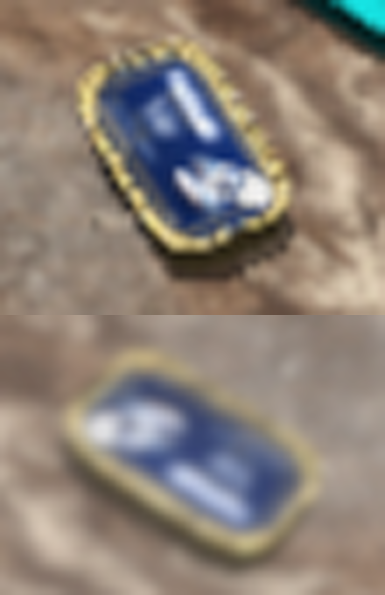

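Both crops confirm the blue tin with the gold rim. The rack foot corners are at side (367.1,245.5) and (395.1,269.0), and the rails run up to the lower left. Now I'll turn these into positions and overlay the model.

```bash
cat > h.py <<'E'
from workcell import bot, vision
import cv2, numpy as np
np.set_printoptions(precision=4,suppress=True)
def ray(n,px,z):
    m=vision.camera_model(n);K=m["intrinsics"];T=m["world_from_camera"]
    px=np.atleast_2d(px).astype(float);d=np.c_[(px-K[:2,2])/K[0,0],np.ones(len(px))]*[1,-1,-1]
    d=d@T[:3,:3].T;o=T[:3,3];return o+d*((z-o[2])/d[:,2])[:,None]
def proj(n,P):
    m=vision.camera_model(n);K=m["intrinsics"];T=m["world_from_camera"]
    c=(np.atleast_2d(P)-T[:3,3])@T[:3,:3]*[1,-1,-1];return c[:,:2]/c[:,2:]*K[0,0]+K[:2,2]
A=np.arctan(.1228)
def rackpt(o,yaw,s,y,h=0):
    "point s up slope, y across, h over the deck"
    x=-.175+s*np.cos(A)-h*np.sin(A);z=.01+s*np.sin(A)+h*np.cos(A)
    return np.array([o[0]+x*np.cos(yaw)-y*np.sin(yaw),o[1]+x*np.sin(yaw)+y*np.cos(yaw),z])
E
python3 - <<'E'
from h import *
ps=np.array([(85,80),(105,65),(185,42),(205,55),(225,85),(285,180),(288,205),(270,225),(185,248),(160,240),(120,180),(90,125)])/7+[275,185]
pt=(np.array([(70,410),(110,360),(150,350),(300,445),(318,485),(275,540),(240,555),(200,540),(75,440)])-[0,315])/7+[332,272]
for n,p in(("side",ps),("top",pt)):
    w=ray(n,p-.5+.5/7,.022)[:,:2]; r=cv2.minAreaRect((w*1000).astype(np.float32)); b=cv2.boxPoints(r)/1000
    e=[b[1]-b[0],b[2]-b[1]];l=max(e,key=np.linalg.norm);print(n,r,np.arctan(l[1]/l[0]))
f=ray("side",np.array([[383,227],[488,315]])/3.75+[265,185]-.5,.01)
print(f,np.linalg.norm(f[1]-f[0]))
mid=f.mean(0);d=(f[1]-f[0])[:2];d/=np.linalg.norm(d)
up=np.array([d[1],-d[0]]);
e=ray("side",np.array([[60,480]])/3.75+[265,185],.05)[0][:2]-mid[:2]
if e@up<0: up=-up
# refine yaw from deck edges: points lower on edge
yaw=np.arctan2(up[1],up[0]);o=mid[:2]+.175*up;print("rack",o,yaw)
s=cv2.imread("pics/side0.png");c=cv2.resize(s[185:345,265:405],None,fx=3.75,fy=3.75,interpolation=cv2.INTER_CUBIC)
def pl(P,col):
    q=(proj("side",P)-[265,185]+.5)*3.75;cv2.polylines(c,[q.astype(np.int32)],True,col,1)
pl([rackpt(o,yaw,s_,y) for s_,y in((0,.053),(.35,.053),(.35,-.053),(0,-.053))],(0,0,255))
for y in(.035,-.035): pl([rackpt(o,yaw,.155,y,.013),rackpt(o,yaw,.35,y,.013)],(255,0,0))
pl([rackpt(o,yaw,.125,.053,0),rackpt(o,yaw,.125,-.053,0)],(255,0,255))
pl([rackpt(o,yaw,.254,.029,.029),rackpt(o,yaw,.254,-.029,.029)],(0,255,0))
cv2.imwrite("pics/o1.png",c)
E
```

```text
side ((477.8168640136719, -226.30337524414062), (107.19541931152344, 60.934356689453125), 69.50653076171875) 1.2131175
top ((474.2597351074219, -225.596923828125), (107.43498992919922, 63.624534606933594), 69.51335144042969) 1.213237
[[0.4478 0.001  0.01  ]
 [0.4553 0.1061 0.01  ]] 0.10537233843577486
rack [0.6261 0.0412] -0.07110628025449031
```

View pics/o1.png

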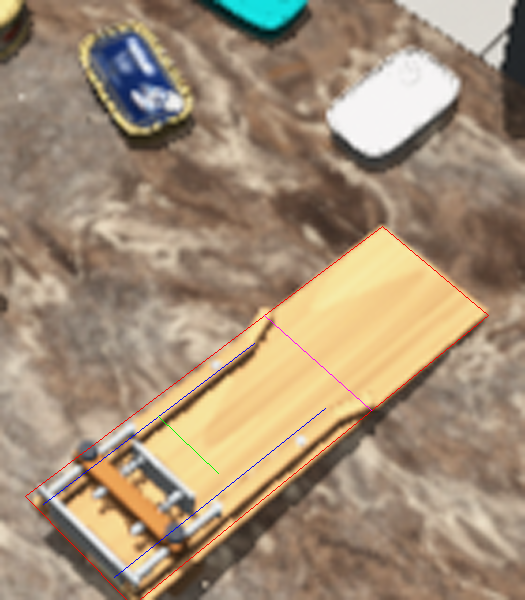

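```bash
cat >> h.py <<'E'
YAW=-.060;FOOT=np.array([.4515,.0535]);RO=FOOT+.175*np.array([np.cos(YAW),np.sin(YAW)])
TIN=np.array([.476,-.226]);TY=1.2132
def down(a): # tool y axis horizontally at angle a
    y=np.array([np.cos(a),np.sin(a),0]);z=np.array([0,0,-1.]);return np.c_[np.cross(y,z),y,z]
def rackR(sg,yaw=None):
    yaw=YAW if yaw is None else yaw
    y=sg*np.array([-np.sin(yaw),np.cos(yaw),0]);z=np.array([np.sin(A)*np.cos(yaw),np.sin(A)*np.sin(yaw),-np.cos(A)])
    return np.c_[np.cross(y,z),y,z]
def rp(s,h,y=0): return rackpt(RO,YAW,s,y,h)
E
python3 - <<'E'
from h import *
for k,p,z in(("round",(257,183),.04),("jar",(254,262),0),("mug",(432,372),0.02),("white",(370,212),.02),("turq",(330,180),.02)): print(k,ray("side",[p],z)[0])
for a in(TY-np.pi/2,TY+np.pi/2): print("grasp",a,bot.solve_ik([*TIN,.026],down(a)))
for sg in(1,-1):
    for s,h in((.09,.03),(.02,.026),(.19,.026)): print(sg,s,bot.solve_ik(rp(s,h),rackR(sg)))
E
```

```text
round [ 0.5136 -0.3699  0.04  ]
jar [ 0.6954 -0.1985  0.    ]
mug [0.6275 0.3519 0.02  ]
white [ 0.3586 -0.0609  0.02  ]
turq [ 0.3468 -0.2275  0.02  ]
grasp -0.3575963267948965 [-0.0707  0.375  -0.573   0.     -0.6228  2.8547]
grasp 2.7839963267948966 [-0.0707  0.375  -0.573   0.     -0.6228 -0.2869]
1 0.09 [ 0.4958  0.2992 -0.6772  0.136  -0.4943 -2.2431]
1 0.02 [ 0.584   0.2286 -0.8573  0.1921 -0.3935 -2.3889]
1 0.19 [ 0.4024  0.4175 -0.4326  0.0946 -0.6133 -2.1076]
-1 0.09 [ 0.4958  0.2992 -0.6772  0.136  -0.4943  0.8985]
-1 0.02 [ 0.584   0.2286 -0.8573  0.1921 -0.3935  0.7527]
-1 0.19 [ 0.4024  0.4175 -0.4326  0.0946 -0.6133  1.034 ]
```

```bash
python3 - <<'E'
from h import *
R=down(TY+np.pi/2)
bot.move_gripper(.080)
bot.movep([*TIN,.13],R)
cv2.imwrite("pics/pre.png",vision.read_camera("side")[150:270,220:380,::-1])
bot.servo_line([*TIN,.026],vel=.08,until_force=8); print(bot.current_tcp_pos())
bot.move_gripper(.03,grip_force=20); print(bot.current_grip_width(),bot.current_grip_force())
bot.servo_line([*TIN,.15],vel=.15); bot.hold(.2); print(bot.current_ft_force(),bot.current_grip_width(),bot.current_clock())
bot.movep(rp(.09,.12),rackR(-1))
bot.servo_line(rp(.09,.05),vel=.1)
print(bot.current_tcp_pos(),rp(.09,.05),bot.current_clock())
s=vision.read_camera("side")[:,:,::-1];t=vision.read_camera("top")[:,:,::-1]
cv2.imwrite("pics/s2f.png",s);cv2.imwrite("pics/t2f.png",t)
cv2.imwrite("pics/s2.png",cv2.resize(s[185:345,265:425],None,fx=3.75,fy=3.75,interpolation=cv2.INTER_CUBIC))
E
```

```text
[ 0.4764 -0.226   0.0265]
0.05938585768253257 19.99934859573841
[-0.7656  0.3239 -2.5094] 0.059571381846095964 5.4
[0.535  0.0484 0.071 ] [0.5346 0.0485 0.0706] 7.3667
```

View pics/s2.png

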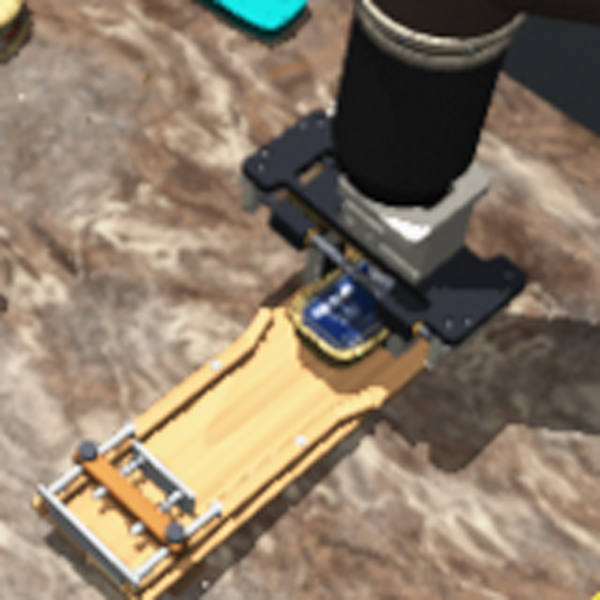

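The tin is held square over the open foot, with its leading end at about crop (340,355), midway between the flared rails. Next I lower it and release.

```bash
python3 - <<'E'
from h import *
n=np.array([-np.sin(A)*np.cos(YAW),-np.sin(A)*np.sin(YAW),np.cos(A)])
print(bot.servo_line(rp(.09,.032),vel=.06,until_force=5))
print(bot.servo_line(rp(.09,.022),vel=.012,until_force=2.5)); p=bot.current_tcp_pos()
print("h",(p-rp(.09,0))@n,bot.current_ft_force())
bot.move_gripper(.085); bot.hold(.2)
bot.servo_line(rp(.09,.10),vel=.12)
bot.move_gripper(0)
bot.movep(rp(0.0,.09),rackR(-1)); print(bot.current_clock(),bot.current_grip_width())
s=vision.read_camera("side")[:,:,::-1];cv2.imwrite("pics/s3f.png",s)
cv2.imwrite("pics/s3.png",cv2.resize(s[185:345,265:425],None,fx=3.75,fy=3.75,interpolation=cv2.INTER_CUBIC))
E
```

```text
False
True
h 0.026309510322918422 [-0.6732  0.3404  4.8959]
11.9417 0.0005012391696253175
```

View pics/s3.png

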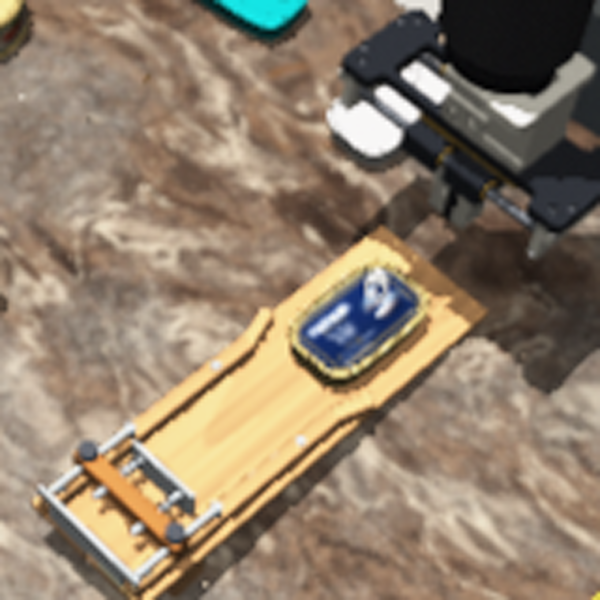

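The tin lies centred and aligned on the open foot, and the gripper is clear of it. Now the push.

```bash
cat > push.py <<'E'
from h import *
u=np.array([np.cos(A)*np.cos(YAW),np.cos(A)*np.sin(YAW),np.sin(A)])
H=.027
def S(): return (bot.current_tcp_pos()-rp(0,H))@u
def F(): return -np.mean([bot.current_ft_force() for _ in range(3)],0)@u
def to(s,v,f=None): return bot.servo_line(rp(s,H),vel=v,until_force=f)
E
python3 - <<'E'
from push import *
bot.servo_line(rp(.005,H),vel=.12); bot.hold(.2); f0=F()
print(f0,to(.05,.02,1.0),S(),F()-f0,bot.current_clock())
s=S()
for g in np.arange(s+.02,.1901-.0085,.02): # up to where the lead end nears stop_lowest
    r=to(min(g,.180),.025,8); bot.hold(.05); print(round(S(),4),round(F()-f0,2),r)
    if r: break
print(bot.current_ft_force(),bot.current_torque(),bot.current_clock())
s=vision.read_camera("side")[:,:,::-1];cv2.imwrite("pics/s4f.png",s)
cv2.imwrite("pics/s4.png",cv2.resize(s[185:345,265:425],None,fx=3.75,fy=3.75,interpolation=cv2.INTER_CUBIC))
open("f0","w").write(str(f0))
E
```

```text
0.8168395041387398 True 0.029296510316568894 -0.36759269112117193 14.1333
0.0495 -0.56 False
0.0696 -0.46 False
0.0896 -0.91 False
0.1096 -0.6 False
0.1296 -0.45 False
0.1496 -1.39 False
0.1688 4.19 False
[-5.2395 -0.8883  1.1124] [-0.3045  2.1201  0.0394] 21.1583
```

View pics/s4.png

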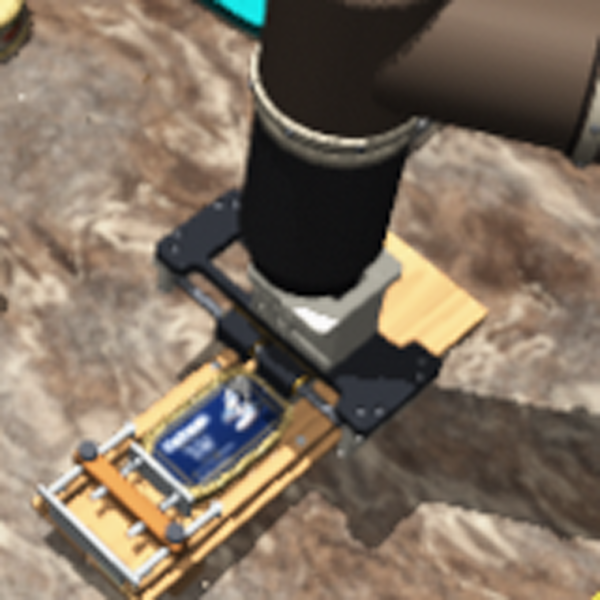

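The tin sits between the rails with its leading edge next to the plate at about crop (150,460). From here I go in small steps to find the contact point.

```bash
python3 - <<'E'
from push import *
f0=float(open("f0").read()); L=[]
print(S(),F()-f0)
s=S()
for i in range(8):
    s+=.001; r=to(s,.006,12); L.append((S(),F()-f0)); print(np.round([L[-1][0]*1e3,L[-1][1]],2),r)
    if L[-1][1]>8: break
print(bot.current_clock())
s=vision.read_camera("side")[:,:,::-1];cv2.imwrite("pics/s5f.png",s)
# plate motion: compare the same patch in pictures before and now
ims=[cv2.resize(cv2.imread(f"pics/{n}.png")[290:340,270:325],None,fx=7,fy=7,interpolation=cv2.INTER_CUBIC) for n in("s3f","s4f","s5f")]
a=cv2.hconcat(ims[:2]);b=cv2.hconcat([ims[2],ims[2]*0]);cv2.imwrite("pics/cmp.png",cv2.resize(cv2.vconcat([a,b]),(660,600)))
E
```

```text
0.16879634547398917 3.4761600575485825
[169.3    3.87] False
[170.04   4.97] False
[170.74   6.55] False
[171.42   8.01] False
22.4083
```

View pics/cmp.png

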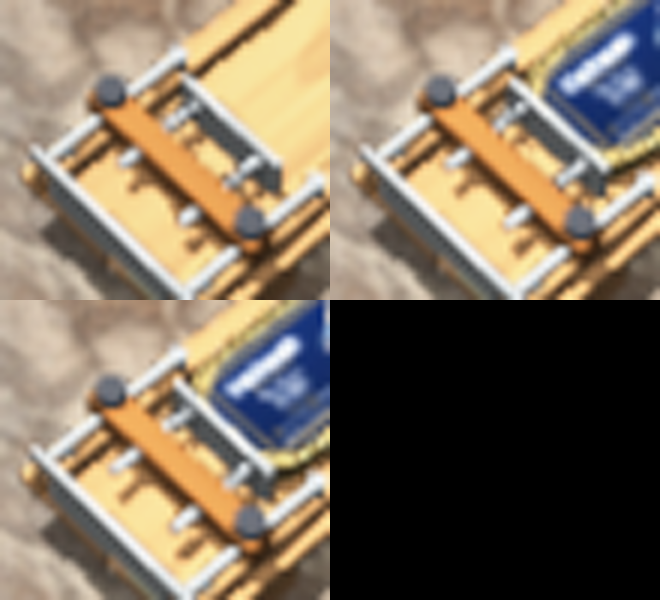

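Between the pictures the plate's ends have moved from (183,78)/(278,163) to (178,82)/(270,167). That is about 3.5 mm of give at 8 N, so contact began at TCP s≈0.168. I'll push on to about 10.5 mm and hold.

```bash
python3 - <<'E'
from push import *
f0=float(open("f0").read())
for s in(.1735,.1755,.177,.1787):
    r=to(s,.006,14); print(np.round([S()*1e3,F()-f0],2),r)
bot.hold(1.0); print(S(),F()-f0,bot.current_clock())
s=vision.read_camera("side")[:,:,::-1];cv2.imwrite("pics/s6f.png",s)
g=[cv2.cvtColor(cv2.imread(f"pics/{n}.png"),cv2.COLOR_BGR2GRAY) for n in("s3f","s5f","s6f")]
# plate-end shift along the slope in px -> mm
d=proj("side",rp(.295,.029))[0]-proj("side",rp(.285,.029))[0];print("px per 10mm",d)
for k in((183,78),(278,163),(255,155)):
    p=np.array([[k]],np.float32)/6+[270,290];p=p.astype(np.float32)
    for im in g[1:]:
        q,st,e=cv2.calcOpticalFlowPyrLK(g[0],im,p,None,winSize=(7,7),maxLevel=1);v=(q-p)[0,0]
        print(k,v,"mm",v@d/(d@d)*10,st[0,0])
ims=[cv2.resize(cv2.imread(f"pics/{n}.png")[290:340,270:325],None,fx=7,fy=7,interpolation=cv2.INTER_CUBIC) for n in("s3f","s6f")]
cv2.imwrite("pics/cmp2.png",cv2.hconcat(ims))
E
```

```text
[171.91   8.28] False
[173.3   10.53] False
[174.35  12.28] False
[175.55  14.64] False
0.175502615448693 12.920355089578466 25.0417
px per 10mm [-2.9618  2.3643]
(183, 78) [ 22.8907 -13.4901] mm -69.41341775279699 1
(183, 78) [ 21.7413 -12.8395] mm -65.97213159671598 1
(278, 163) [ 102.2429 -137.8853] mm -437.8349030761569 1
(278, 163) [ 104.6478 -136.3067] mm -440.19583751589823 1
(255, 155) [ 32.1428 -43.5403] mm -137.96179781487015 1
(255, 155) [ 31.4082 -42.0189] mm -133.94249662546457 1
```

View pics/cmp2.png

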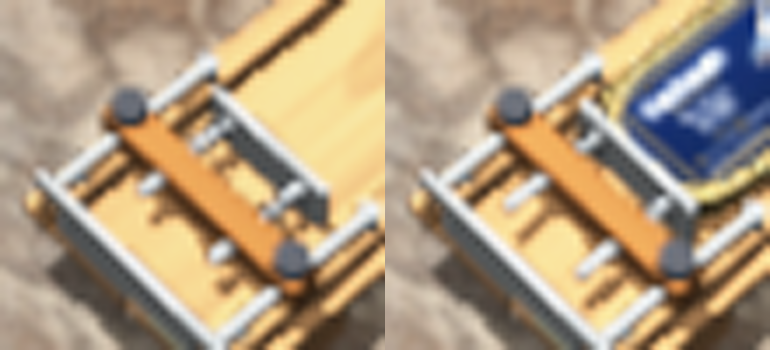

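Readings of the pins and plate ends give about 8 mm of give so far, because the arm yields about 3 mm under load. One more small step, then hold and back off.

```bash
python3 - <<'E'
from push import *
f0=float(open("f0").read())
c=.1795
while S()<.1772 and c<.183:
    to(c,.005,14); c+=.0007
print(S(),F()-f0); bot.hold(1.2); print(S(),F()-f0,c,bot.current_clock())
s=vision.read_camera("side")[:,:,::-1];cv2.imwrite("pics/s7f.png",s)
s0=S()
for g in np.arange(c-.002,.150,-.002):
    to(g,.005); 
    print(np.round([S()*1e3,F()-f0],2),end=" ")
    if S()<.160: break
to(.135,.02); print(bot.current_clock())
bot.servo_line(rp(.10,.13),vel=.12); bot.hold(.3); bot.movep(rp(.0,.2),rackR(-1)); print(bot.current_clock())
s=vision.read_camera("side")[:,:,::-1];cv2.imwrite("pics/s8f.png",s)
ims=[cv2.resize(cv2.imread(f"pics/{n}.png")[275:340,270:334],None,fx=6,fy=6,interpolation=cv2.INTER_CUBIC) for n in("s7f","s8f")]
cv2.imwrite("pics/fin.png",cv2.hconcat(ims))
E
```

```text
0.17751388482875277 16.20685954854211
0.1775304673665079 16.074458502396354 0.18230000000000002 27.475
[177.39  11.54] [176.77   6.51] [175.21   5.65] [173.51   4.18] [171.9    4.07] [170.43   2.68] [168.76   0.53] [166.5   -1.03] [164.32  -0.41] [162.28  -1.24] [160.33  -1.48] [158.31  -0.34] 35.3
37.2167
```

View pics/fin.png

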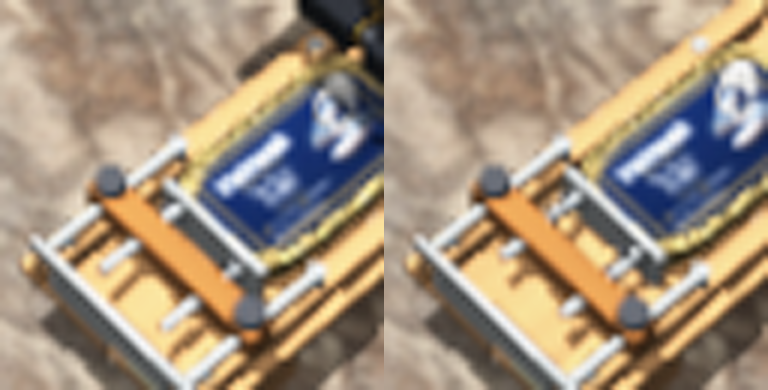

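The left half shows the plate pushed in by about 10 mm. The right half, after backing off, shows the tin's leading rim still against the plate at about (600,180)–(660,245), with the arm clear.

```bash
python3 -c "
from workcell import bot
print(bot.sign_off())"
```

```text
the job is handed in; nothing more can be done
None
```

The job is handed in: I set the flat tin on the foot of the rack, let go, pushed it up until the stop gave about 10 mm, held it about 1 s and backed off slowly. In the last picture it rests against the plate with the arm clear, and the arm's path stayed clear of the round tin, mug and jar.

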